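Touch-test the varnished doll head, then stop the drying fan

ROBOT

A 7-joint arm with a two-finger parallel gripper is mounted at the origin on the work surface. World frame = base frame: x ahead of the robot, y to its left, z up, the work surface at z = 0. Lengths are in m, angles in rad, forces in N, time in s.
With the tool pointing down it reaches from about 0.425 to 1.025 m from the base axis. Payload 9.4 kg.
Tool frame: the origin (TCP) lies midway between the tips of the shut fingers; the grasp point (between the pads) lies 19 mm behind it; z points along the fingers, y is the direction in which the jaws open and shut (so a half turn about z gives the same grasp; the last joint's range is limited). The gripper opens to 85 mm and grips with 20 to 120 N. Pads are 22 mm wide; open, the fingers measure 114 mm over their backs; the gripper's body (76 mm by 85 mm) begins 54 mm behind the grasp point. The pads swing forward as they close: fully open they stand 13 mm farther back than shut.
Start: joints at [-1.246, 0.599, -0.003, 1.599, 0.002, 0.943, -0.08], TCP at [0.284, 0.667, 0.231] pointing down, gripper open.
Joint ranges: [-2.57, 2.57], [-0.35, 1.97], [-1.29, 1.29], [0.11, 2.56], [-1.05, 4.19], [0.11, 1.86], [-2.63, 2.63]. Speed limits (rad/s): [2.22, 2.22, 3.01, 3.01, 3.14, 3.14, 3.14].

INTERFACE

Orientations are given as [roll, pitch, yaw] about the fixed x, y, z axes, in that order (R = Rz(yaw) Ry(pitch) Rx(roll)).
In Python, from cell import get_state, capture, camera_info, robot gives the robot as it stands. The module is installed in compiled form; this text tells all that it offers.
- The arm moves only by the shell command python3 -m jog 'ROWS' [FORCE]. ROWS is JSON, a list of rows, each a list of 5 numbers: the shift along the tool's x, y, z in mm, then the turn about the tool's z in rad, then the opening, from 0 (shut) to 1 (fully open). In form: [[dx, dy, dz, yaw, grip], ...]. A call has 1 to 12 rows; each row is the pose to reach, as a shift and turn from the pose measured when the call began, along the tool's axes at that moment; what a row does not reach only later rows make up. A row lasts 1/12 s, in which the tool goes at most 41.7 mm and 7.16 degrees, less where a joint would pass 70% of its speed; a pose out of reach is approached as far as the arm can. A call with a gripper value outside its range is refused whole. The fingers move at their own pace and stop on an object; FORCE is the grip in N (left out, the last holds). Time passes only in rows, so rows that repeat a pose let the fingers close. It gives the time, the measured TCP pose, the force and the opening at its end, in the units of the state.
- get_state(): the state, without advancing time (a new reading comes with each control period).
- capture(name): name is "scene" or "side" or "wrist"; returns (picture, depth): 420x560x3 uint8, blue, green, red; 420x560 float32, m along the optical axis (not along the pixel's ray), 0 where there is no reading.
- camera_info(name): a dict with "fx", "fy", "cx", "cy" (pixels), "extrinsics" (4x4, takes a point from camera to world coordinates); the wrist camera has in their place "T_tool_cam" (4x4, takes a point from camera to tool coordinates, whose origin is the TCP and whose axes are the flange's). Camera axes: x right, y down, z forward; pixel columns grow to the right and rows downward; lengths in m; the calibration is good to about 2 mm. A picture is of the moment at which its call begins: read the wrist's pose just before it. camera_info takes no time and is no camera call.
- robot.sign_off(): hands the job in, once; it reports no verdict.
The state is a dict: "t": time; "q": joint angles; "qd": joint speeds; "joint_torque": joint torques, N m; "ee_pos": TCP position; "eef_rot": TCP orientation; "ft_force": force on the tool from outside, world axes, zero at the start; "torque": the same for the moment, N m; "finger_gap": finger opening in m.
Only numpy, scipy, OpenCV 4.12 (cv2) and the standard library are available. Lean on these libraries where they do the work, as an engineer would, in place of code of your own. Each camera call takes 0.05 s, during which the arm holds its last target. There are 200 camera calls.

TASK

Check whether the varnish on the doll head with the red hair band has dried: touch its crown lightly from above with the fingertips so that the head just gives a little on its spring, and draw back. Then stop the drying fan by pressing the red button on the grey control box all the way down, and withdraw clear. Do not touch the other two heads or press the green button, do not push any head or stand about or lift anything, and leave the tray, cup and jar where they are.

Things in the scene. Friction and masses are not known exactly. Their poses are not given: they have to be found in the camera images.
- stand_red: Loose turned-wood painting stand (round foot 80 mm across, 16 mm thick, slim post 22 mm across up to 70 mm, 0.4 to 0.85 kg) that carries the doll head with the red hair band. Origin: centre of the underside of the foot; z up; the face looks along -x of the stand. The three stands look alike and stand at least 110 mm apart.
- head_red_crown (a point): Crown of the doll head with the red hair band and red bow: centre of the flat black top of the hair (flat disc 32 mm across, hair 62 mm across below it), 168 mm above the bench when untouched. White face, black hair.
- head_red (a joint): How far the head with the red band has been pressed down, in m: 0 untouched, 0.016 at the hard stop. The head's stick rides on a soft spring in the stand: it starts to sink at about 1 N, gives about 1 mm more for each further 0.45 N, and springs back up when let go.
- stand_blue: Loose turned-wood painting stand (round foot 80 mm across, 16 mm thick, slim post 22 mm across up to 70 mm, 0.4 to 0.85 kg) that carries the doll head with the blue hair band. Origin: centre of the underside of the foot; z up; the face looks along -x of the stand. The three stands look alike and stand at least 110 mm apart.
- head_blue_crown (a point): Crown of the doll head with the blue hair band and blue bow: centre of the flat black top of the hair (flat disc 32 mm across, hair 62 mm across below it), 168 mm above the bench when untouched. White face, black hair.
- head_blue (a joint): How far the head with the blue band has been pressed down, in m: 0 untouched, 0.016 at the hard stop. The head's stick rides on a soft spring in the stand: it starts to sink at about 1 N, gives about 1 mm more for each further 0.45 N, and springs back up when let go.
- stand_yellow: Loose turned-wood painting stand (round foot 80 mm across, 16 mm thick, slim post 22 mm across up to 70 mm, 0.4 to 0.85 kg) that carries the doll head with the yellow hair band. Origin: centre of the underside of the foot; z up; the face looks along -x of the stand. The three stands look alike and stand at least 110 mm apart.
- head_yellow_crown (a point): Crown of the doll head with the yellow hair band and yellow bow: centre of the flat black top of the hair (flat disc 32 mm across, hair 62 mm across below it), 168 mm above the bench when untouched. White face, black hair.
- head_yellow (a joint): How far the head with the yellow band has been pressed down, in m: 0 untouched, 0.016 at the hard stop. The head's stick rides on a soft spring in the stand: it starts to sink at about 1 N, gives about 1 mm more for each further 0.45 N, and springs back up when let go.
- control_box: Grey box fixed to the bench, 90 x 160 x 45 mm (x, y, z) with a white top plate: the switch of the drying fan. Stands on the left or the right of the heads. Origin: centre of its underside. The two push buttons stand on its top, red 42 mm along +y and green 42 mm along -y from its centre.
- stop_button_top (a point): Top centre of the red STOP push button (30 mm across, top 67 mm above the bench, 10 mm above its black collar, 46 mm across) on the control box; pressed straight down.
- stop_button (a joint): Travel of the red button, in m: 0 up, 0.006 fully down (spring, about 5 N fully down); it springs back.
- start_button_top (a point): Top centre of the green START push button (30 mm across), same make as the red one. Not to be pressed.
- start_button (a joint): Travel of the green button, in m: 0 up, 0.006 fully down.
- palette: Bystander: loose open black ink tray, 90 x 160 x 22 mm, with a brush lying along y fixed on it, on the other side of the heads from the control box. Origin: centre of its underside.
- cup: Bystander: loose small white ceramic cup, 56 mm across, 50 mm tall, beyond the heads. Origin: centre of its underside.
- jar: Bystander: loose small glass varnish jar with a white cap, 56 mm across, 75 mm tall, beyond the heads. Origin: centre of its underside.
There are look-alikes about, which are no part of the job. Leave any orange or purple look-alike of the stand_red alone.

How it is judged:
On the way, in this order (a step that is already met when the one before it is completed fails the run):
1. the fingers touch the red-banded head and it gives at least 1.5 mm (value of joint head_red above 0.0015 m and contact force between stand_red and the fingers above 0.4 N), for 0.1 s.
2. the fingers have left the head and it has sprung back (value of joint head_red below 0.001 m and contact force between stand_red and the fingers below 0.05 N), for 0.1 s.
3. then the fingers press the red button down (value of joint stop_button above 0.0045 m and contact force between control_box and the fingers above 1 N), for 0.05 s.
At the end, for the whole second after the job is handed in: All heads and both buttons have sprung back up (within 1 mm); the red-banded head's stand is within 15 mm and the other stands, tray, cup and jar within 10 mm of where they began, upright (within 0.1 rad) and at rest (value of joint each of head_red, head_blue, head_yellow, stop_button, start_button below 0.001 m and distance of stand_red from where it was at the start of the episode below 0.015 m and distance of each of stand_blue, stand_yellow, palette, cup, jar from where it was at the start of the episode below 0.01 m and linear speed of each of stand_red, stand_blue, stand_yellow, palette, cup, jar below 0.02 m/s and angle between each of stand_red, stand_blue, stand_yellow, palette, cup, jar's own z axis and vertical below 0.1 rad); the robot touches nothing.
It fails at once if the red-banded head or its stand is pushed with more than 12 N (not a light touch) (contact force between stand_red and the fingers above 12 N or contact force between stand_red and the arm above 12 N).
It fails at once if another head or stand is touched, or the green button is pressed (contact force between any of stand_blue, stand_yellow and the fingers above 0.5 N or contact force between any of stand_blue, stand_yellow and the arm above 0.5 N or value of joint any of head_blue, head_yellow above 0.0015 m or value of joint start_button above 0.002 m).
It fails at once if the red-banded head's stand is pushed over 15 mm or tipped (distance of stand_red from where it was at the start of the episode above 0.015 m or angle between stand_red's own z axis and vertical above 0.15 rad).
It fails at once if a bystander is moved over 10 mm or tipped (distance of any of stand_blue, stand_yellow, palette, cup, jar from where it was at the start of the episode above 0.01 m or angle between any of stand_blue, stand_yellow, palette, cup, jar's own z axis and vertical above 0.15 rad).
It fails at once if something is lifted off the bench (height (world z) of any of stand_red, stand_blue, stand_yellow, palette, cup, jar above 0.006 m).
It also fails if it takes over 40 s, if anything falls off the work surface, if the arm or the gripper's body presses on something with over 40 N, if the wrist force passes 120 N, or if a joint passes its speed limit or range.

## Working session

There is one attempt and no reset: what is moved stays moved. The work goes in short steps, Python scripts to look and compute and a shell command to move; the robot and the scene stay as the last step left them, time stands still between calls to the robot, and variables do not carry over. Pictures are saved under pics/ and viewed, about 8 in all and at most 12, crops included, and the job is handed in when it is done.

```bash
mkdir -p pics; cat > h.py <<'E'
import numpy as np,cv2
from cell import get_state,capture,camera_info,robot
from scipy.spatial.transform import Rotation as R
def T_tool():
    s=get_state();T=np.eye(4);T[:3,:3]=R.from_euler('xyz',s['eef_rot']).as_matrix();T[:3,3]=s['ee_pos'];return T
def shot(n,f):
    ci=camera_info(n);E=np.array(ci['extrinsics']) if n!='wrist' else T_tool()@np.array(ci['T_tool_cam'])
    im,d=capture(n);cv2.imwrite(f'pics/{f}.png',im)
    v,u=np.mgrid[:420,:560];P=np.stack([(u-ci['cx'])/ci['fx']*d,(v-ci['cy'])/ci['fy']*d,d,np.ones_like(d)],-1)@E.T
    np.save(f'pics/{f}.npy',P[...,:3]);np.save(f'pics/{f}_d.npy',d)
    return im,d,P[...,:3]
E
python3 - <<'E'
from h import *
s=get_state();print({k:np.round(v,3) for k,v in s.items()})
a=shot('scene','scene0');b=shot('side','side0')
cv2.imwrite('pics/both.png',cv2.resize(np.vstack([a[0],b[0]]),None,fx=.71,fy=.71))
for n in('scene','side'):print(np.round(camera_info(n)['extrinsics'],2))
E
```

```text
{'t': np.float64(0.0), 'q': array([-1.246,  0.6  , -0.003,  1.6  ,  0.002,  0.943, -0.08 ]), 'qd': array([-0.002, -0.001,  0.001,  0.   , -0.002, -0.   , -0.   ]), 'joint_torque': array([-1.0000e-03, -7.7644e+01,  1.5640e+00, -2.5802e+01,  1.2000e-02,
        9.0000e-03,  0.0000e+00]), 'ee_pos': array([0.283, 0.667, 0.23 ]), 'eef_rot': array([-3.14,  0.  ,  2.74]), 'ft_force': array([-0.474,  0.388, -0.185]), 'torque': array([-0.023, -0.009, -0.018]), 'finger_gap': np.float64(0.085)}
[[-0.57  0.52 -0.64  1.27]
 [ 0.82  0.37 -0.43  0.48]
 [ 0.01 -0.77 -0.64  0.82]
 [ 0.    0.    0.    1.  ]]
[[ 0.69 -0.52  0.5  -0.02]
 [-0.72 -0.48  0.5  -0.64]
 [-0.02 -0.7  -0.71  1.  ]
 [ 0.    0.    0.    1.  ]]
```

View pics/scene0.png

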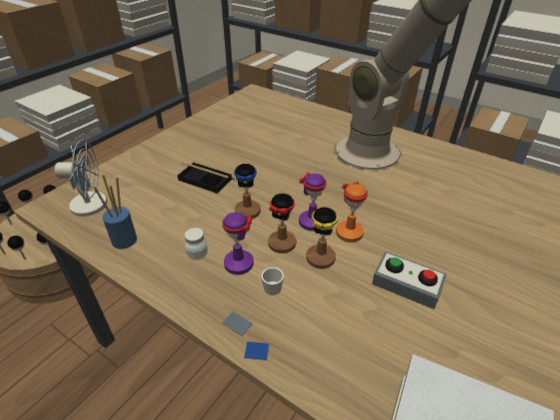

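View pics/side0.png

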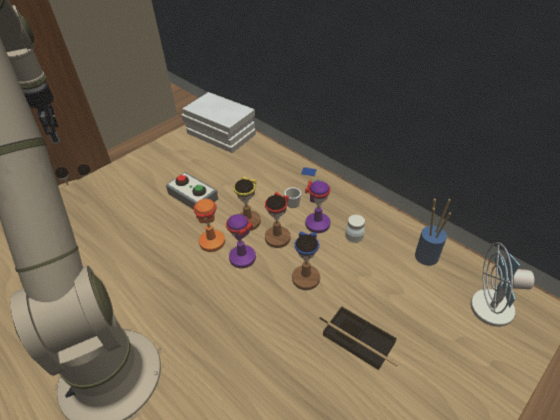

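The red-banded, black-haired head is at about (282,200) in the scene view and (276,203) in the side view. The purple and orange look-alikes stand near it. The red button is at (429,276) in the scene view and (182,180) in the side view.

```bash
python3 - <<'E'
import numpy as np,cv2
for n in('scene0','side0'):
    P=np.load(f'pics/{n}.npy');im=cv2.imread(f'pics/{n}.png')
    roi=(P[...,0]>.3)&(P[...,0]<1.2)&(abs(P[...,1])<.6)
    for lo,hi in((.162,.176),(.06,.073),(.17,.5)):
        m=(roi&(P[...,2]>lo)&(P[...,2]<hi)).astype(np.uint8)
        k,l,st,c=cv2.connectedComponentsWithStats(m)
        for i in range(1,k):
            if st[i,4]>25:
                q=P[l==i];print(n,lo,st[i,4],c[i].round(),'mid',((q.min(0)+q.max(0))/2).round(3),'ext',np.ptp(q,0).round(3),im[l==i].mean(0).round())
E
```

```text
scene0 0.162 109 [245. 168.] mid [ 0.539 -0.148  0.165] ext [0.046 0.047 0.006] [21. 22. 23.]
scene0 0.162 120 [315. 178.] mid [0.467 0.041 0.165] ext [0.045 0.04  0.007] [128.  57. 108.]
scene0 0.162 128 [356. 189.] mid [0.447 0.155 0.165] ext [0.044 0.043 0.006] [ 49. 110. 195.]
scene0 0.162 144 [282. 199.] mid [0.594 0.019 0.166] ext [0.046 0.045 0.008] [21. 21. 23.]
scene0 0.162 168 [325. 213.] mid [0.58  0.138 0.166] ext [0.049 0.045 0.007] [20. 20. 22.]
scene0 0.162 169 [235. 218.] mid [ 0.723 -0.031  0.165] ext [0.045 0.046 0.006] [127.  56. 107.]
scene0 0.06 38 [247. 195.] mid [ 0.538 -0.148  0.066] ext [0.021 0.021 0.011] [49. 72. 98.]
scene0 0.06 38 [313. 206.] mid [0.467 0.041 0.066] ext [0.025 0.019 0.012] [93. 49. 84.]
scene0 0.06 43 [352. 217.] mid [0.445 0.157 0.067] ext [0.022 0.02  0.012] [ 40.  82. 142.]
scene0 0.06 94 [120. 229.] mid [ 0.847 -0.344  0.067] ext [0.06  0.044 0.013] [57. 48. 38.]
scene0 0.06 48 [282. 227.] mid [0.593 0.018 0.067] ext [0.024 0.023 0.012] [ 50.  73. 100.]
scene0 0.06 178 [194. 236.] mid [ 0.758 -0.152  0.067] ext [0.052 0.049 0.013] [14
[... 2077 characters left out ...]
43 0.151 0.066] ext [0.024 0.023 0.012] [ 56.  93. 145.]
side0 0.06 40 [241. 244.] mid [0.464 0.035 0.067] ext [0.023 0.023 0.013] [101.  69. 100.]
side0 0.06 80 [429. 248.] mid [ 0.824 -0.363  0.067] ext [0.039 0.062 0.013] [61. 58. 54.]
side0 0.06 46 [306. 265.] mid [ 0.536 -0.153  0.067] ext [0.02  0.023 0.012] [ 60.  82. 107.]
side0 0.17 53 [433. 209.] mid [ 0.828 -0.34   0.193] ext [0.038 0.025 0.045] [54. 71. 82.]
side0 0.17 34 [447. 205.] mid [ 0.866 -0.36   0.193] ext [0.013 0.006 0.04 ] [52. 67. 78.]
side0 0.17 29 [447. 217.] mid [ 0.826 -0.382  0.193] ext [0.006 0.01  0.046] [52. 66. 76.]
side0 0.17 357 [508. 264.] mid [ 0.783 -0.554  0.197] ext [0.117 0.091 0.054] [103. 102.  97.]
```

```bash
python3 -m jog '[[-45,-40,-20,0,0],[-90,-80,-20,0,0],[-135,-120,-20,0,0],[-180,-160,-20,0,0],[-224,-199,-20,0,0],[-224,-199,-20,0,0],[-269,-239,-20,0,0],[-314,-279,-20,0,0],[-359,-318,-20,0,0],[-404,-358,-20,0,0],[-404,-358,-20,0,0],[-404,-358,-20,0,0]]'
python3 - <<'E'
from h import *
T=T_tool();print(np.round(T[:3,:3].T@(np.array([.592,.0165,.23])-T[:3,3])*1000,1),get_state()['finger_gap'],get_state()['t'])
E
```

```text
t: 1.1
ee_pos: [0.4974, 0.2155, 0.2509]
eef_rot: [-3.14, -0.0, 2.74]
ft_force: [0.2, 0.2, 0.2]
finger_gap: 0.0001
[-164.9 -146.1   21.1] 9.281273460249365e-05 1.1
```

```bash
python3 -m jog '[[-28,-24,0,0,0],[-55,-49,0,0,0],[-82,-73,0,0,0],[-110,-97,0,0,0],[-138,-122,5,0,0],[-165,-146,15,0,0],[-165,-146,15,0,0],[-165,-146,15,0,0]]'
python3 - <<'E'
from h import *
T=T_tool();im,d,P=shot('wrist','w1')
print(T[:3,3].round(4),camera_info('wrist')['T_tool_cam'])
m=((P[...,2]>.15)&(P[...,2]<.185)&(d>0)).astype(np.uint8)
k,l,st,c=cv2.connectedComponentsWithStats(m)
for i in range(1,k):
    if st[i,4]>100:
        q=P[l==i];f=q[q[:,2]>np.percentile(q[:,2],60)-.002];print(st[i],((q.min(0)+q.max(0))/2).round(4),np.ptp(q,0).round(3),np.median(q[:,2]))
E
```

```text
t: 1.77
ee_pos: [0.5922, 0.0139, 0.2352]
eef_rot: [-3.139, -0.001, 2.735]
ft_force: [-0.3, 0.9, -0.1]
finger_gap: -0.0001
[0.5922 0.0139 0.2352] [[-2.27873995e-05 -9.57366882e-01 -2.88874806e-01  7.42005104e-02]
 [ 9.99999610e-01  2.33282457e-04 -8.52010227e-04  2.45297010e-04]
 [ 8.83075798e-04 -2.88874712e-01  9.57366503e-01 -1.43311810e-01]
 [ 0.00000000e+00  0.00000000e+00  0.00000000e+00  1.00000000e+00]]
[ 168    0  118   90 7846] [0.4669 0.0344 0.1605] [0.058 0.07  0.021] 0.16470067853243422
[ 381   85  105  106 7454] [0.582  0.1351 0.1604] [0.075 0.066 0.021] 0.16414608489492907
[ 240  171   94   87 5633] [0.5938 0.0157 0.1605] [0.07  0.064 0.021] 0.16451775473379923
[  13  191  102   85 5857] [ 0.5411 -0.1442  0.1605] [0.075 0.067 0.021] 0.16387652913021325
[273 333  14  27 279] [ 0.6983 -0.0331  0.1609] [0.016 0.014 0.016] 0.16323331368989602
```

View pics/w1.png

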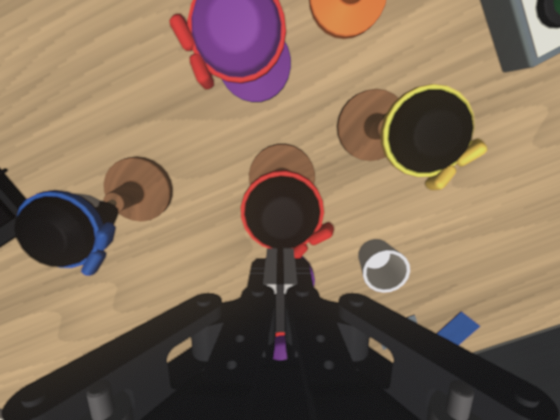

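The red-banded black head is directly ahead of the fingertips, at (283,212), and nothing else is under the tool. I descend gently.

```bash
python3 -m jog '[[1,2,20,0,0],[1,2,40,0,0],[1,2,55,0,0],[1,2,60,0,0],[1,2,62,0,0],[1,2,64,0,0],[1,2,66,0,0],[1,2,67,0,0],[1,2,68,0,0],[1,2,69,0,0],[1,2,70,0,0],[1,2,70,0,0]]'
```

```text
t: 2.82
ee_pos: [0.5919, 0.0183, 0.1657]
eef_rot: [-3.14, -0.001, 2.738]
ft_force: [-0.0, 0.2, 2.7]
finger_gap: 0.0
```

```bash
python3 -m jog '[[0,0,1,0,0],[0,0,2,0,0],[0,0,2,0,0],[0,0,2,0,0],[0,0,2,0,0]]'; python3 - <<'E'
from h import *
im,d,P=shot('side','s2');im2,_,_=shot('scene','c2')
cv2.imwrite('pics/touch.png',np.hstack([cv2.resize(im[140:270,200:360],None,fx=2.4,fy=2.4),cv2.resize(im2[140:270,210:370],None,fx=2.4,fy=2.4)]))
print(get_state()['ft_force'])
E
```

```text
t: 3.23
ee_pos: [0.5919, 0.0183, 0.1638]
eef_rot: [-3.14, -0.001, 2.738]
ft_force: [0.0, 1.8, 3.2]
finger_gap: 0.0
[-0.2883401   0.28729712  3.09997637]
```

View pics/touch.png

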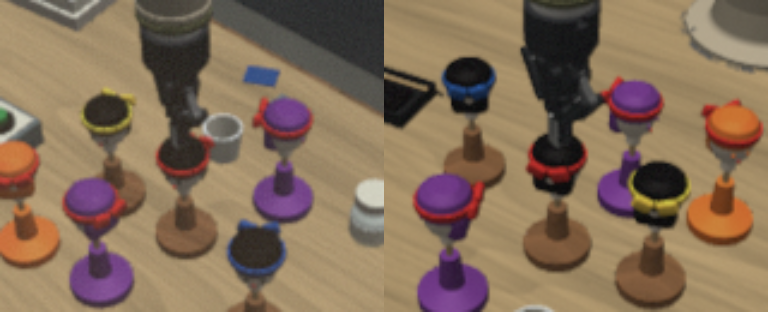

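The fingertips are on the red-banded crown at 3.1 N, about 4 mm of give. I draw back.

```bash
python3 -m jog '[[0,0,-4,0,0],[0,0,-12,0,0],[0,0,-30,0,0],[0,0,-55,0,0],[0,0,-80,0,0],[0,0,-85,0,0],[0,0,-85,0,0]]'
python3 - <<'E'
from h import *
T=T_tool();im,d,P=shot('scene','c3')
for t in([.528,.4065,.235],):print(np.round(T[:3,:3].T@(np.array(t)-T[:3,3])*1000,1),get_state()['ft_force'])
m=(P[...,2]>.162)&(P[...,2]<.176)&(abs(P[...,0]-.592)<.03)&(abs(P[...,1]-.017)<.03)
q=P[m];print(m.sum(),((q.min(0)+q.max(0))/2).round(4),q[:,2].max())
E
```

```text
t: 3.92
ee_pos: [0.5929, 0.0183, 0.2511]
eef_rot: [3.141, 0.003, 2.738]
ft_force: [-0.4, -0.1, -0.1]
finger_gap: -0.0
[212.2 331.6  15.6] [0.86044899 0.46750887 0.11784117]
154 [0.596  0.0189 0.1655] 0.16896507126403626
```

The head has sprung back. Next I move over the red button.

```bash
python3 -m jog '[[20,30,0,0,0],[40,62,0,0,0],[62,97,0,0,0],[84,132,0,0,0],[107,167,0,0,0],[129,202,0,0,0],[151,237,0,0,0],[173,271,0,0,0],[195,305,0,0,0],[212,332,20,0,0],[212,332,50,0,0],[212,332,80,0,0]]'
python3 -m jog '[[0,0,2,0,0],[0,0,2,0,0]]'
python3 - <<'E'
from h import *
T=T_tool();im,d,P=shot('wrist','w4')
m=((P[...,2]>.062)&(P[...,2]<.075)&(im[...,2]>100)&(im[...,1]<90)).astype(np.uint8)
k,l,st,c=cv2.connectedComponentsWithStats(m)
for i in range(1,k):
    if st[i,4]>100:
        q=P[l==i];mid=(q.min(0)+q.max(0))/2;print(st[i],mid.round(4),np.ptp(q,0).round(3),(T[:3,:3].T@(mid-T[:3,3])*1000).round(1))
print(T[:3,3],get_state()['ft_force'])
E
```

```text
t: 4.97
ee_pos: [0.5256, 0.4097, 0.167]
eef_rot: [-3.141, -0.0, 2.743]
ft_force: [1.2, -0.9, -0.1]
finger_gap: -0.0002
t: 5.13
ee_pos: [0.5238, 0.409, 0.162]
eef_rot: [-3.136, -0.003, 2.744]
ft_force: [0.0, 0.2, 0.3]
finger_gap: -0.0
[261 197  35  34 938] [0.5262 0.4057 0.067 ] [0.029 0.029 0.005] [-3.8 -1.5 94.9]
[ 25 360  22  17 170] [0.5775 0.1347 0.0708] [0.02  0.021 0.003] [-156.1 -231.5   92.1]
[0.5237903  0.40895263 0.16197714] [ 0.80131338 -0.21299623  1.83589608]
```

View pics/w4.png

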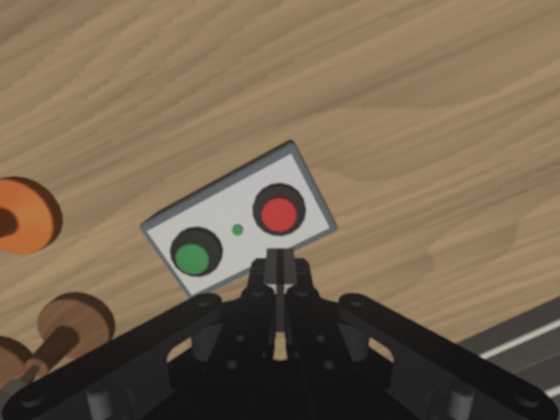

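The red button is at (279,214) and the green one at (192,260), well away from it. I press red.

```bash
python3 -m jog '[[-3,-2,30,0,0],[-3,-2,60,0,0],[-3,-2,80,0,0],[-3,-2,90,0,0],[-3,-2,93,0,0],[-3,-2,95,0,0],[-3,-2,97,0,0],[-3,-2,99,0,0],[-3,-2,100,0,0],[-3,-2,101,0,0],[-3,-2,101,0,0]]'
```

```text
t: 6.1
ee_pos: [0.5277, 0.4067, 0.0639]
eef_rot: [-3.141, -0.0, 2.743]
ft_force: [3.0, 0.9, 3.0]
finger_gap: 0.0002
```

```bash
python3 -m jog '[[0,0,1,0,0],[0,0,2,0,0],[0,0,3,0,0],[0,0,4,0,0],[0,0,4,0,0],[0,0,4,0,0]]'
```

```text
t: 6.6
ee_pos: [0.5278, 0.4068, 0.061]
eef_rot: [-3.141, -0.0, 2.743]
ft_force: [-2.4, -2.3, 13.9]
finger_gap: -0.0
```

Force rose to 13.9 N with the TCP holding at z = 0.061, so the button is on its hard stop. I withdraw.

```bash
python3 -m jog '[[0,0,-5,0,0],[0,0,-20,0,0],[0,0,-50,0,0],[0,0,-90,0,0],[0,0,-130,0,0],[0,0,-150,0,0],[0,0,-150,0,0],[0,0,-150,0,0],[0,0,-150,0,0]]'
python3 - <<'E'
from h import *
print(get_state()['ft_force'].round(2),get_state()['t'])
im,d,P=shot('scene','c5');im2,_,P2=shot('side','s5')
for n,a,Q in(('scene0',P,0),('side0',P2,0)):
    O=np.load(f'pics/{n}.npy')
    for z,pts in((.162,[(.592,.017),(.578,.136),(.537,-.15)]),(.06,[(.528,.407),(.535,.322),(.755,-.155)])):
        for x,y in pts:
            r=[]
            for A in(O,a):
                m=(A[...,2]>z)&(A[...,2]<z+.014)&(np.hypot(A[...,0]-x,A[...,1]-y)<.035);q=A[m];r.append(np.append(((q.min(0)+q.max(0))/2)[:2],np.percentile(q[:,2],90)) if m.any() else 0)
            print(n,(x,y),np.round((r[1]-r[0])*1000,1))
cv2.imwrite('pics/end.png',im)
E
```

```text
t: 7.35
ee_pos: [0.5271, 0.4064, 0.2099]
eef_rot: [-3.14, -0.001, 2.743]
ft_force: [0.1, -0.1, -0.1]
finger_gap: 0.0002
[ 0.15 -0.06 -0.14] 7.35
scene0 (0.592, 0.017) [-1.1 -1.  -0.1]
scene0 (0.578, 0.136) [-0.4 -0.1  0.2]
scene0 (0.537, -0.15) [-0.9 -0.9  0.3]
scene0 (0.528, 0.407) [-0.3 -0.4  0. ]
scene0 (0.535, 0.322) [-1.3 -0.4 -0.3]
scene0 (0.755, -0.155) [-0.   1.   0.2]
side0 (0.592, 0.017) [ 0.5 -1.1  0.4]
side0 (0.578, 0.136) [ 2.  -1.5  0.3]
side0 (0.537, -0.15) [-3.6  1.9 -0.2]
side0 (0.528, 0.407) [-2.5  0.2  0.1]
side0 (0.535, 0.322) [-0.1  0.6 -0.7]
side0 (0.755, -0.155) [-0.7 -4.6 -0.2]
```

View pics/end.png

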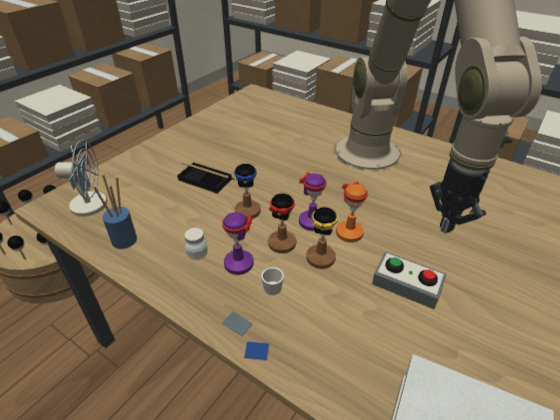

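Everything is where it started, the button is up again and the gripper is clear, so I hand in.

```bash
python3 -c "
from cell import robot;print(robot.sign_off())"
```

```text
the job is handed in; nothing more can be done
None
```

I touched the red-banded head, pressed the red stop button all the way down, withdrew and handed the job in at about 7.5 s; sign-off gives no verdict.

- **Head:** I touched the crown with the shut fingertips at about 3.1 N, which is roughly 4 mm of give, judging by the fingertip height and force. After I drew back it was at its original height, to within 0.5 mm.
- **Button:** I pressed until the force rose to about 14 N with the TCP 61 mm above the bench, which is the hard stop. Afterwards its top was back at its original height, to within 0.1 mm.
- **Last checks:** The gripper ended about 143 mm above the button with no force reading. The scene camera showed the three heads, both buttons and the jar within about 1.5 mm of their starting places.
- **Disagreement:** The side camera showed shifts of up to 4.6 mm (for the jar). The fixed red button also read 2.5 mm off in that view and nothing went near the jar, so I take this as measurement noise.
- **By eye only:** I did not measure the cup and tray. They look unmoved in the last picture.

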